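Stop the label feeder and open its pinch roller through the guard window

TASK

The bench label feeder has to be made ready for threading a new roll of labels. First push its mushroom-headed stop button fully down so that it stays in; then reach down through the window in the guard hood and press the pinch-roller release lever all the way down until it snaps over and stays there, without touching the guard. Do not press the start button, pick nothing up, leave the things lying around where they are, and finish with the hand out and clear.

Things in the scene. Friction and masses are not known exactly. Their poses are not given: they have to be found in the camera images.
- machine: label feeder fixed to the bench. Origin on the bench top under the lever; x away from the operator, y along the machine to the label roll, z up; turned up to 0.35 rad. Base 240 x 400 mm. Backplate at x 85-93 mm, y -140 to 260, 180 mm high, motor behind. Label roll 136 mm across at y 195, top at 186 mm. Control box 140 x 100 mm centred at x -35, y -210, top at 120 mm, buttons on top
- guard: guard hood over the rollers, not to be touched: grey sheet top, clear front and sides, fixed on the machine and turned with it, bolted up to 12 mm either way along y, 6 mm along x. Origin 30 mm above the bench under the window's centre, axes as the machine's. Spans x -75 to 85, y -95 to 105 mm of it; top 190 mm above the bench (window rim 193 mm)
- window (a point): centre of the window in the guard's top, 190 mm above the bench: open rectangle, 100 mm along the machine's x by 120 mm along its y, edged by a round steel rim 6 mm thick; the lever's paddle lies under it, up to 20 mm off its centre
- paddle (a point): middle of the top face of the lever's grey plastic paddle, the place to press: 44 mm (machine x) by 26 by 8 mm, on a flat steel arm. Its shaft lies along the machine's x, 60 mm from the paddle towards +y, 150 mm above the bench. At rest the arm rises 0.4 rad to the paddle (this point 177 mm up); fully down it slopes 0.2 rad below level (142 mm up), 6 mm further to -y
- lever (a joint): release lever angle: 0 at rest (up), 0.6 rad fully down. Spring-loaded over centre: the push on the paddle is about 9 N at first, falling to nothing at about 0.42 rad; let go before that it springs back up, past it the lever snaps down to 0.6 by itself and stays
- stop_top (a point): middle of the top of the stop button: a black mushroom head of diameter 40 mm on the control box, at machine x = -66, y = -210 mm, its top 150 mm above the bench when out. It stands nearer the operator than the start button
- stop (a joint): stop button travel: 0 out, 0.007 m fully in, moving straight down; it needs about 6 N and stays where it is left
- start_top (a point): middle of the top of the start button: a black flush cap of diameter 24 mm inside a steel ring of diameter 35 mm, at machine x = 0, y = -210 mm, 134 mm above the bench; to be left alone
- start (a joint): start button travel: 0 out, 0.005 m in; springs back
- tape: loose roll of packing tape lying flat in front of the label roll, diameter 100 mm, 48 mm high; origin under its centre
- clamshell: loose clear clamshell pack with four gold balls beside the control box, 115 x 115 x 56 mm; origin under its centre
- jar: loose small jar with a white cap in front of the machine, diameter 60 mm, 75 mm high; origin under its centre

How it is judged:
By the outcome, as a careful person would: the job done as asked, in the order asked, and still so for the second after the job is handed in, with the robot touching nothing.
It also fails if it takes over 35 s, if anything falls off the work surface, if the arm or the gripper's body presses on something with over 40 N, if the wrist force passes 120 N, or if a joint passes its speed limit or range.

ROBOT

A 6-joint arm with a two-finger parallel gripper is mounted at the origin on the work surface. World frame = base frame: x ahead of the robot, y to its left, z up, the work surface at z = 0. Lengths are in m, angles in degrees, forces in N, time in s.
With the tool pointing down it reaches from about 0.35 to 0.875 m from the base axis. Payload 4.2 kg.
Tool frame: the origin (TCP) lies at the very end of the fingers, on their centre line; the grasp point (between the pads) lies 19 mm behind it (tcp_to_grasp is the z of the grasp point in the tool frame, in m); z points along the fingers, y is the direction in which the jaws open and shut (so a half turn about z gives the same grasp; the last joint's range is limited). The gripper opens to 87 mm and grips with 3 to 60 N. Pads are 19 mm wide; open, the fingers measure 117 mm over their backs; the gripper's body (75 mm by 190 mm) begins 51 mm behind the grasp point.
Start: joints at [-52.678, 22.042, 0.453, 0, -68.411, -14.817], TCP at [0.239, -0.577, 0.223] pointing down, gripper open.
Joint ranges: [-179.83, 179.83], [-69.29, 118.12], [-61.27, 80.66], [-181.25, 117.63], [-171.15, -9.14], [-177.46, 177.46]. Speed limits (degrees/s): [159.86, 159.86, 180, 180, 180, 180].

INTERFACE

Orientations are given as a 3x3 rotation matrix whose columns are the frame's x, y, z axes.
In Python, from station import sense, capture, camera_params, finish_job, tcp_to_grasp gives the robot as it stands.
- The arm moves only by the shell command python3 -m inch 'ROWS'. ROWS is JSON, a list of rows, each an object of numbers: "jaw": the closure in counts, from 0 (fully open) to 255 (shut); "x", "y", "z": the shift along the world's x, y, z normalised to -1 to 1, where 1 is 0.06 m; "ax", "ay", "az": the turn, a rotation vector about the world's x, y, z normalised to -1 to 1, where 1 is 10 degrees. A call has 1 to 12 rows; each row shifts and turns the pose as measured when the row begins; what a row does not reach is not made up. A row lasts 1/8 s, in which the tool goes at most 62.5 mm and 10.7 degrees, less where a joint would pass 70% of its speed; a pose out of reach is approached as far as the arm can. A call with a number of a shift or a turn outside -1 to 1 is refused whole. A call with a gripper value outside its range is refused whole. The fingers move at their own pace and stop on an object; the grip force is fixed at half the most. Time passes only in rows, so rows that do not move let the fingers close. It gives the time, the measured TCP pose, the force and the opening at its end, in the units of the state.
- sense(): the state, without advancing time (a new reading comes with each control period).
- capture(name): name is "side" or "top"; returns the picture (384x512x3 uint8, red, green, blue); there is no depth.
- camera_params(name): a dict with "vfov" (degrees; the focal length in pixels is half the picture's height over the tangent of half this angle, whatever the lens; pixels are square), "cx", "cy" (the principal point, pixels), "R" (3x3) and "t" (3): a world point X has camera coordinates R X + t. Camera axes: x right, y down, z forward; pixel columns grow to the right and rows downward; lengths in m; the calibration is good to about 2 mm. A picture is of the moment at which its call begins. camera_params takes no time and is no camera call.
- finish_job(): hands the job in, once; it reports no verdict.
The state is a dict: "time_s": time; "joints": joint angles; "joint_velocities": joint speeds; "effort": joint torques, N m; "tcp_pos": TCP position; "ee_rot": TCP orientation; "wrist_force": force on the tool from outside, world axes, zero at the start; "moment": the same for the moment, N m; "gripper_width": opening from 0.0 (shut) to 1.0 (fully open).
Only numpy, scipy, OpenCV 4.12 (cv2) and the standard library are available. Lean on these libraries where they do the work, as an engineer would, in place of code of your own. Each camera call takes 0.05 s, during which the arm holds its last target.

## Working session

There is one attempt and no reset: what is moved stays moved. The work goes in short steps, Python scripts to look and compute and a shell command to move; the robot and the scene stay as the last step left them, time stands still between calls to the robot, and variables do not carry over. Pictures are saved under pics/ and viewed, and the job is handed in when it is done.

```bash
ls; mkdir -p pics; python3 - <<'E'
from station import *
import cv2
s=sense(); print({k:s[k] for k in ('time_s','tcp_pos','ee_rot','wrist_force','gripper_width')}, tcp_to_grasp)
for n in('side','top'):
    p=camera_params(n); print(n,p)
    im=capture(n); cv2.imwrite(f'pics/{n}0.png',cv2.resize(im[:,:,::-1],(800,600),interpolation=cv2.INTER_CUBIC)); cv2.imwrite(f'pics/{n}0_raw.png',im[:,:,::-1])
E
```

```text
pics
{'time_s': 0.0, 'tcp_pos': array([ 0.23901793, -0.57682556,  0.22146158]), 'ee_rot': array([[-9.23936307e-01, -3.82545335e-01, -8.76346539e-04],
       [-3.82546336e-01,  9.23934169e-01,  1.98804305e-03],
       [ 4.91699151e-05,  2.17206831e-03, -9.99997640e-01]]), 'wrist_force': array([0.36369832, 0.06309377, 0.89020655]), 'gripper_width': 1.0018266770556197} -0.0187
side {'vfov': 46.24508260945183, 'cx': 249.32234976463798, 'cy': 188.78291849532525, 'R': array([[-0.84302661, -0.53776805,  0.0105673 ],
       [-0.34819202,  0.5306546 , -0.77276647],
       [ 0.40996153, -0.65514214, -0.63460249]]), 't': array([0.49846334, 0.29523881, 1.03345062])}
top {'vfov': 45.93264631247787, 'cx': 255.2566897999042, 'cy': 197.05038257070012, 'R': array([[ 0.02511891, -0.99947827, -0.02030357],
       [-0.99583763, -0.02323706, -0.08813316],
       [ 0.08761538,  0.02243287, -0.99590176]]), 't': array([0.01845824, 0.59849733, 1.41095356])}
```

View pics/side0.png

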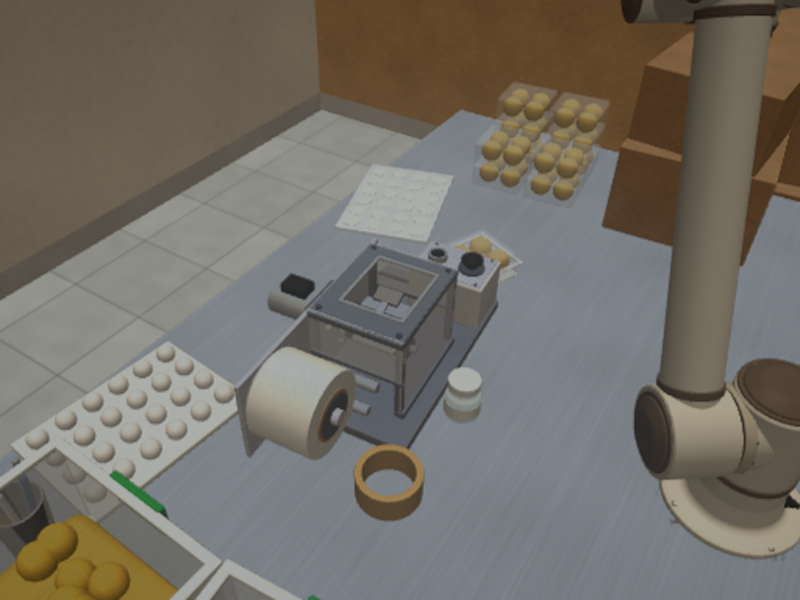

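View pics/top0.png

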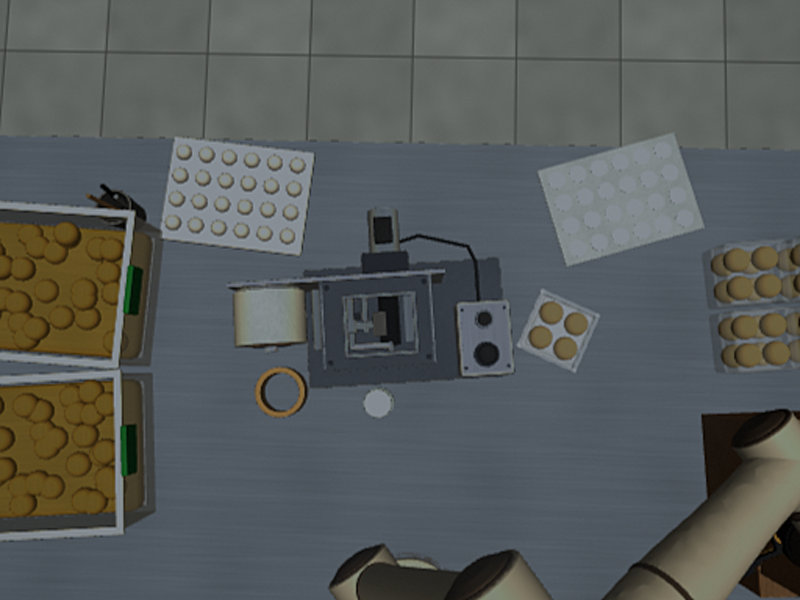

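The side view shows the hood window near (390,290) and the stop button near (472,262). In the top view the stop button is at (487,353), the start button at (485,319) and the paddle at about (381,325). I'll zoom in on both.

```bash
python3 - <<'E'
import cv2
a=cv2.imread('pics/side0_raw.png')[145:275,190:330]; cv2.imwrite('pics/side0z.png',cv2.resize(a,None,fx=5,fy=4.6 and 4.5,interpolation=cv2.INTER_CUBIC) if 0 else cv2.resize(a,None,fx=4.5,fy=4.5,interpolation=cv2.INTER_CUBIC))
a=cv2.imread('pics/top0_raw.png')[165:255,190:335]; cv2.imwrite('pics/top0z.png',cv2.resize(a,None,fx=5.5,fy=5.5,interpolation=cv2.INTER_CUBIC))
E
```

```text
(no output)
```

View pics/side0z.png

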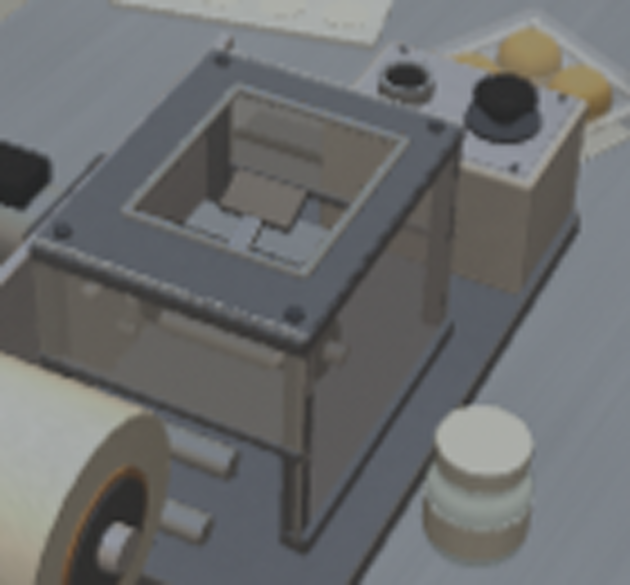

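View pics/top0z.png

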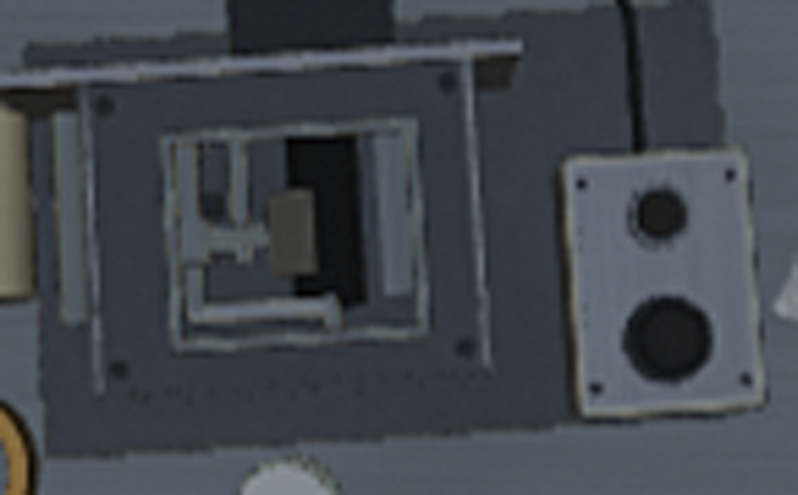

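```bash
cat > h.py <<'E'
import numpy as np, cv2
from station import camera_params
P={n:camera_params(n) for n in('side','top')}
def K(p):
    f=192/np.tan(np.radians(p['vfov']/2)); return np.array([[f,0,p['cx']],[0,f,p['cy']],[0,0,1]])
M={n:K(P[n])@np.c_[P[n]['R'],P[n]['t']] for n in P}
def proj(n,X):
    q=M[n]@np.r_[X,1]; return q[:2]/q[2]
def tri(a,b):
    X=cv2.triangulatePoints(M['side'],M['top'],np.float64(a).reshape(2,1),np.float64(b).reshape(2,1)).ravel(); X=X[:3]/X[3]
    return X, np.linalg.norm(proj('side',X)-a), np.linalg.norm(proj('top',X)-b)
def us(U,f,o): return (np.array(U,float)+.5)/f-.5+np.array(o)
E
python3 - <<'E'
from h import *
from scipy.optimize import least_squares
np.set_printoptions(precision=4,suppress=True)
S={'w++':(125,210),'w+-':(238,90),'w--':(408,140),'w-+':(308,273),'stop':(506,93),'start':(406,80),
 'p++':(222,205),'p+-':(238,168),'p--':(308,190),'p-+':(295,228),'h+-':(222,60),'h++':(62,231),'h-+':(293,315),'h--':(437,126)}
T={'w++':(163,137),'w+-':(414,120),'w--':(428,331),'w-+':(174,350),'stop':(668,338),'start':(661,214),
 'p++':(270,192),'p+-':(312,190),'p--':(318,272),'p-+':(272,274),'h++':(103,104),'h+-':(448,81),'h--':(465,347),'h-+':(120,370)}
S['p++'],S['p+-']=S['p++'],S['p+-']
R={}
for k in S:
    a=us(S[k],4.5,(190,145));b=us(T[k],5.5,(190,165)); R[k]=tri(a,b); print(k,R[k][0],np.round(R[k][1:],2))
w=np.mean([R[k][0] for k in R if k[0]=='w'],0);h=np.mean([R[k][0] for k in R if k[0]=='h'],0);p=np.mean([R[k][0] for k in R if k[0]=='p'],0)
print('window',w,h,'paddle',p)
d=R['start'][0]-R['stop'][0];print('yaw stop->start',np.arctan2(d[1],d[0]),np.linalg.norm(d[:2]))
d=R['w+-'][0]+R['w++'][0]-R['w--'][0]-R['w-+'][0];print('yaw win x',np.arctan2(d[1],d[0]),np.linalg.norm(d)/2)
d=-R['w+-'][0]+R['w++'][0]-R['w--'][0]+R['w-+'][0];print('yaw win y',np.arctan2(-d[0],d[1]),np.linalg.norm(d)/2)
d=-R['h+-'][0]+R['h++'][0]-R['h--'][0]+R['h-+'][0];print('yaw h y',np.arctan2(-d[0],d[1]),np.linalg.norm(d)/2)
E
```

```text
w++ [0.6015 0.1307 0.1932] [0.32 0.26]
w+- [0.6138 0.0026 0.1884] [0.28 0.25]
w-- [ 0.5064 -0.0067  0.1916] [0.07 0.06]
w-+ [0.4931 0.1216 0.1944] [0.27 0.22]
stop [ 0.5067 -0.133   0.1461] [0.2  0.19]
start [ 0.5734 -0.1296  0.1312] [0.01 0.01]
p++ [0.5763 0.0764 0.1706] [0.39 0.33]
p+- [0.5782 0.0548 0.1812] [0.19 0.16]
p-- [0.5357 0.0505 0.1815] [0.06 0.05]
p-+ [0.5324 0.0734 0.1725] [0.95 0.8 ]
h+- [ 0.6347 -0.0139  0.1914] [0.06 0.06]
h++ [0.6184 0.1624 0.1931] [0.03 0.02]
h-+ [0.4833 0.1495 0.1917] [0.22 0.17]
h-- [ 0.4986 -0.0256  0.1925] [0.1  0.09]
window [0.5537 0.062  0.1919] [0.5588 0.0681 0.1922] paddle [0.5557 0.0638 0.1764]
yaw stop->start 0.05018674482419849 0.0668016457028955
yaw win x 0.08525975965623236 0.10831480431225762
yaw win y 0.09911540064256052 0.12884361458051702
yaw h y 0.08960705318364039 0.17640358176674467
```

```bash
python3 - <<'E'
from h import *
for X in [(.239,-.577,.222),(.239,-.577,.4),(.507,-.134,.15),(.507,-.134,.27)]:
    for n in P: print(X,n,proj(n,X)*1.5625)
def back(n,u,z):
    p=P[n];d=p['R'].T@np.linalg.inv(K(p))@np.r_[np.array(u)/1.5625,1];c=-p['R'].T@p['t'];return c+d*(z-c[2])/d[2]
for u in[(705,415),(712,490),(713,300)]: print(u,[back('top',u,z)[:2].round(3) for z in(0,.1,.2,.3)])
for u in[(605,222),(622,150),(648,65),(740,258)]: print(u,[back('side',u,z)[:2].round(3) for z in(0,.1,.2,.3)])
E
```

```text
(0.239, -0.577, 0.222) side [702.52270033 158.5615048 ]
(0.239, -0.577, 0.222) top [751.44928901 517.29608937]
(0.239, -0.577, 0.4) side [731.72996524  69.32202911]
(0.239, -0.577, 0.4) top [810.18894984 542.78704307]
(0.507, -0.134, 0.15) side [471.95443929 256.07394548]
(0.507, -0.134, 0.15) top [486.89578317 353.25765079]
(0.507, -0.134, 0.27) side [478.14315749 197.24128852]
(0.507, -0.134, 0.27) top [494.3304827  351.51261649]
(705, 415) [array([ 0.397, -0.591]), array([ 0.402, -0.551]), array([ 0.407, -0.51 ]), array([ 0.413, -0.47 ])]
(712, 490) [array([ 0.248, -0.603]), array([ 0.264, -0.562]), array([ 0.279, -0.521]), array([ 0.294, -0.479])]
(713, 300) [array([ 0.632, -0.611]), array([ 0.621, -0.569]), array([ 0.61 , -0.527]), array([ 0.599, -0.485])]
(605, 222) [array([ 0.399, -0.607]), array([ 0.364, -0.448]), array([ 0.33 , -0.289]), array([ 0.296, -0.131])]
(622, 150) [array([ 0.477, -0.968]), array([ 0.434, -0.768]), array([ 0.391, -0.568]), array([ 0.348, -0.368])]
(648, 65) [array([ 0.597, -1.6  ]), array([ 0.54 , -1.328]), array([ 0.484, -1.056]), array([ 0.427, -0.784])]
(740, 258) [array([ 0.111, -0.632]), array([ 0.11, -0.47]), array([ 0.108, -0.308]), array([ 0.107, -0.147])]
```

```bash
python3 - <<'E'
import cv2
a=cv2.imread('pics/top0_raw.png')[230:384,380:512]; cv2.imwrite('pics/top0b.png',cv2.convertScaleAbs(cv2.resize(a,None,fx=3.8,fy=3.8,interpolation=cv2.INTER_CUBIC),alpha=1.5))
E
```

```text
(no output)
```

View pics/top0b.png

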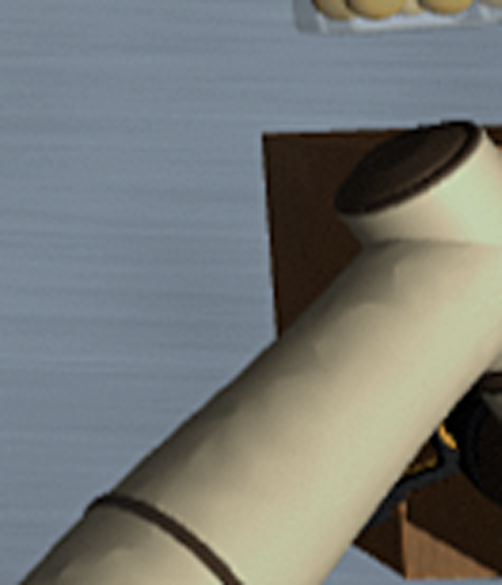

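```bash
python3 -m inch '[{"jaw":255,"z":0.8},{"jaw":255,"z":0.6,"y":0.2},{"jaw":255,"x":0.44,"y":0.73,"az":0.7},{"jaw":255,"x":0.44,"y":0.73,"az":0.7},{"jaw":255,"x":0.44,"y":0.73,"az":0.7},{"jaw":255,"x":0.44,"y":0.73,"az":0.7},{"jaw":255,"x":0.44,"y":0.73,"az":0.7},{"jaw":255,"x":0.44,"y":0.73,"az":0.7},{"jaw":255,"x":0.44,"y":0.73,"az":0.7},{"jaw":255,"x":0.44,"y":0.73,"az":0.7},{"jaw":255}]'; python3 -c "
from station import *;import numpy as np
s=sense();print(s['joints'],np.degrees(np.arctan2(s['ee_rot'][1,1],s['ee_rot'][0,1])),s['ee_rot'])"
```

```text
[-5.26765117e+01  2.20866856e+01  3.88068170e-01 -2.54303992e-02
 -6.84134987e+01 -1.48154167e+01] 112.49868669630797 [[-9.23888221e-01 -3.82661492e-01 -8.58211444e-04]
 [-3.82662441e-01  9.23886461e-01  1.80629960e-03]
 [ 1.01688633e-04  1.99722421e-03 -9.99998000e-01]]$[0]: bad value
```

```bash
python3 -m inch '[{"jaw":255,"x":0,"y":0,"z":0.8,"ax":0,"ay":0,"az":0}]'
```

```text
time_s: 0.22
tcp_pos: [0.238, -0.5746, 0.2649]
ee_rot: [[-0.924, -0.382, -0.006], [-0.382, 0.924, 0.012], [0.001, 0.014, -1.0]]
wrist_force: [1.0, -1.0, 0.9]
gripper_width: 0.947
```

```bash
python3 -m inch '[{"jaw":255,"x":0,"y":0.2,"z":0.6,"ax":0,"ay":0,"az":0},{"jaw":255,"x":0.44,"y":0.72,"z":0,"ax":0,"ay":0,"az":0.8},{"jaw":255,"x":0.44,"y":0.72,"z":0,"ax":0,"ay":0,"az":0.8},{"jaw":255,"x":0.44,"y":0.72,"z":0,"ax":0,"ay":0,"az":0.8},{"jaw":255,"x":0.44,"y":0.72,"z":0,"ax":0,"ay":0,"az":0.8},{"jaw":255,"x":0.44,"y":0.72,"z":0,"ax":0,"ay":0,"az":0.8},{"jaw":255,"x":0.44,"y":0.72,"z":0,"ax":0,"ay":0,"az":0.8},{"jaw":255,"x":0.44,"y":0.72,"z":0,"ax":0,"ay":0,"az":0.8},{"jaw":255,"x":0.44,"y":0.72,"z":0,"ax":0,"ay":0,"az":0.8},{"jaw":255,"x":0.44,"y":0.72,"z":0,"ax":0,"ay":0,"az":0.8}]';  python3 -c "
from station import *;import numpy as np
s=sense();print(s['joints'],np.degrees(np.arctan2(s['ee_rot'][1,1],s['ee_rot'][0,1])))"
```

```text
time_s: 1.48
tcp_pos: [0.4784, -0.1633, 0.3014]
ee_rot: [[0.112, -0.994, -0.013], [-0.994, -0.112, -0.001], [-0.0, 0.013, -1.0]]
wrist_force: [0.6, -0.1, -0.2]
gripper_width: 0.004
[ -0.3664519    7.81526267  -7.66920639   0.07527064 -75.24223139
   6.80412058] -173.54260614474134
```

```bash
python3 -m inch '[{"jaw":255,"x":0.48,"y":0.48,"z":-0.5,"ax":0,"ay":0,"az":-0.1},{"jaw":255,"x":0,"y":0,"z":0,"ax":0,"ay":0,"az":0}]'; python3 - <<'E'
from station import *
import cv2
for n,(y,x) in {'side':(100,230),'top':(165,240)}.items():
    im=capture(n)[:,:,::-1]; cv2.imwrite(f'pics/{n}1.png',cv2.resize(im[y:y+130,x:x+150],None,fx=4,fy=4,interpolation=cv2.INTER_CUBIC))
E
```

```text
time_s: 1.72
tcp_pos: [0.509, -0.1304, 0.2699]
ee_rot: [[0.1, -0.995, -0.013], [-0.995, -0.1, -0.0], [-0.001, 0.013, -1.0]]
wrist_force: [-0.0, -0.5, -0.1]
gripper_width: 0.007
```

View pics/side1.png

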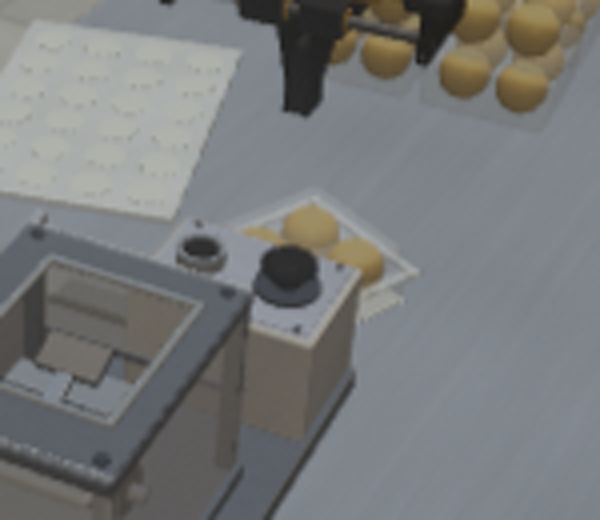

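View pics/top1.png

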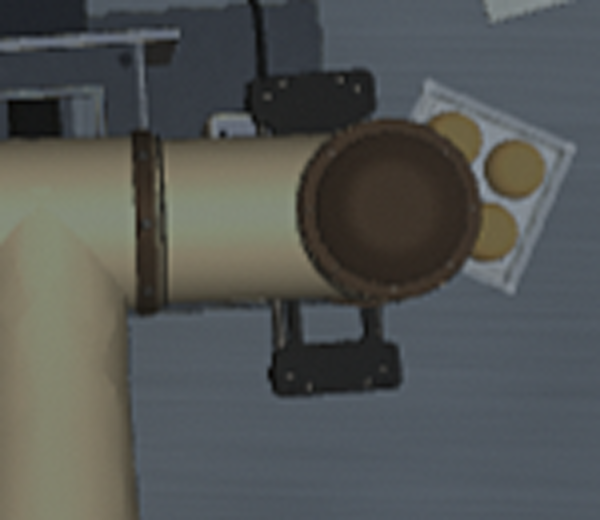

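The side view puts the shut fingertip at raw pixel (305,127), which agrees with the projection. It is above the stop button. Descending now.

```bash
python3 -m inch '[{"jaw":255,"x":-0.03,"y":-0.05,"z":-0.7,"ax":0,"ay":0,"az":0},{"jaw":255,"x":0,"y":0,"z":-0.7,"ax":0,"ay":0,"az":0},{"jaw":255,"x":0,"y":0,"z":-0.35,"ax":0,"ay":0,"az":0},{"jaw":255,"x":0,"y":0,"z":0,"ax":0,"ay":0,"az":0}]'
```

```text
time_s: 2.33
tcp_pos: [0.5073, -0.1395, 0.1704]
ee_rot: [[0.094, -0.996, 0.002], [-0.996, -0.094, -0.003], [0.003, -0.001, -1.0]]
wrist_force: [-0.1, -0.3, 0.9]
gripper_width: 0.006
```

```bash
python3 -m inch '[{"jaw":255,"x":0,"y":0.07,"z":-0.2,"ax":0,"ay":0,"az":0},{"jaw":255,"x":0,"y":0,"z":-0.1,"ax":0,"ay":0,"az":0}]'; python3 -m inch '[{"jaw":255,"x":0,"y":0,"z":-0.06,"ax":0,"ay":0,"az":0}]';python3 -m inch '[{"jaw":255,"x":0,"y":0,"z":-0.06,"ax":0,"ay":0,"az":0}]'; python3 -m inch '[{"jaw":255,"x":0,"y":0,"z":-0.06,"ax":0,"ay":0,"az":0}]'
```

```text
time_s: 2.58
tcp_pos: [0.5087, -0.1361, 0.1546]
ee_rot: [[0.092, -0.996, 0.008], [-0.996, -0.092, -0.004], [0.004, -0.007, -1.0]]
wrist_force: [0.4, -0.4, -1.4]
gripper_width: 0.005
time_s: 2.7
tcp_pos: [0.509, -0.1361, 0.1513]
ee_rot: [[0.093, -0.996, 0.009], [-0.996, -0.093, -0.004], [0.004, -0.009, -1.0]]
wrist_force: [0.9, 0.2, -0.5]
gripper_width: 0.005
time_s: 2.82
tcp_pos: [0.5092, -0.1362, 0.1485]
ee_rot: [[0.093, -0.996, 0.009], [-0.996, -0.093, -0.004], [0.005, -0.009, -1.0]]
wrist_force: [-1.6, 0.9, 5.5]
gripper_width: 0.007
time_s: 2.95
tcp_pos: [0.5092, -0.1362, 0.1458]
ee_rot: [[0.094, -0.996, 0.01], [-0.996, -0.094, -0.004], [0.005, -0.009, -1.0]]
wrist_force: [-1.7, 0.1, 5.5]
gripper_width: 0.009
```

Contact came at about 0.149 m, with 5.5 N. Continuing to the end stop.

```bash
for i in 1; do python3 -m inch '[{"jaw":255,"x":0,"y":0,"z":-0.05,"ax":0,"ay":0,"az":0}]'; done; python3 -m inch '[{"jaw":255,"x":0,"y":0,"z":-0.05,"ax":0,"ay":0,"az":0}]'; python3 -m inch '[{"jaw":255,"x":0,"y":0,"z":-0.05,"ax":0,"ay":0,"az":0}]'
```

```text
time_s: 3.08
tcp_pos: [0.5092, -0.1362, 0.1437]
ee_rot: [[0.094, -0.996, 0.01], [-0.996, -0.094, -0.005], [0.006, -0.009, -1.0]]
wrist_force: [-2.5, 1.8, 6.2]
gripper_width: 0.006
time_s: 3.2
tcp_pos: [0.5093, -0.1363, 0.1427]
ee_rot: [[0.095, -0.995, 0.01], [-0.995, -0.095, -0.006], [0.007, -0.01, -1.0]]
wrist_force: [-6.7, 4.0, 16.8]
gripper_width: 0.0
time_s: 3.32
tcp_pos: [0.5093, -0.1363, 0.1427]
ee_rot: [[0.096, -0.995, 0.011], [-0.995, -0.096, -0.007], [0.008, -0.01, -1.0]]
wrist_force: [-7.6, 4.3, 19.4]
gripper_width: 0.009
```

The button bottomed at z 0.1427, with the force rising to 19 N. I'll retreat and move above the window.

```bash
python3 -m inch '[{"jaw":255,"x":0,"y":0,"z":0.6,"ax":0,"ay":0,"az":0},{"jaw":255,"x":0,"y":0,"z":0.9,"ax":0,"ay":0,"az":0},{"jaw":255,"x":0,"y":0,"z":0.6,"ax":0,"ay":0,"az":0},{"jaw":255,"x":0.2,"y":0.7,"z":0,"ax":0,"ay":0,"az":0},{"jaw":255,"x":0.2,"y":0.7,"z":0,"ax":0,"ay":0,"az":0},{"jaw":255,"x":0.2,"y":0.7,"z":0,"ax":0,"ay":0,"az":0},{"jaw":255,"x":0.1,"y":0.7,"z":0,"ax":0,"ay":0,"az":0},{"jaw":255,"x":0.05,"y":0.3,"z":0,"ax":0,"ay":0,"az":0},{"jaw":255,"x":0,"y":0,"z":0,"ax":0,"ay":0,"az":0}]'; python3 - <<'E'
from station import *
import cv2
for n,(y,x) in {'side':(110,190),'top':(150,190)}.items():
    im=capture(n)[:,:,::-1]; cv2.imwrite(f'pics/{n}2.png',cv2.resize(im[y:y+130,x:x+150],None,fx=4.5,fy=4.5,interpolation=cv2.INTER_CUBIC))
E
```

```text
time_s: 4.45
tcp_pos: [0.5559, 0.0555, 0.2751]
ee_rot: [[0.095, -0.995, 0.018], [-0.995, -0.095, -0.005], [0.007, -0.018, -1.0]]
wrist_force: [-0.0, -0.0, 0.0]
gripper_width: 0.007
```

View pics/side2.png

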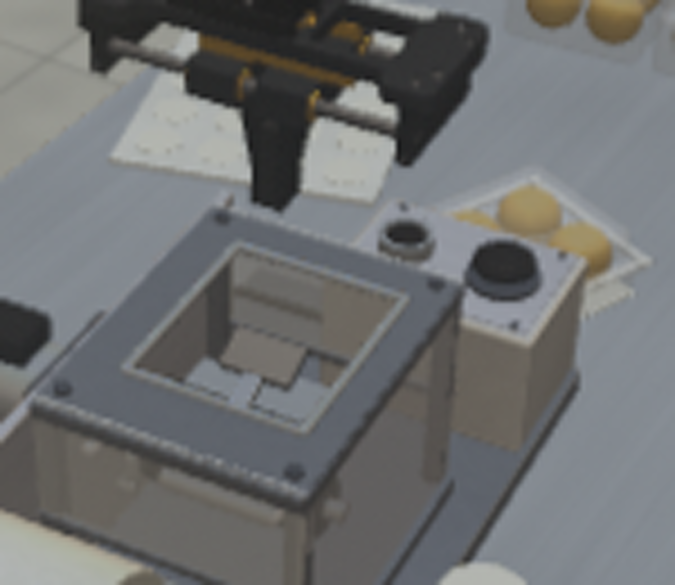

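View pics/top2.png

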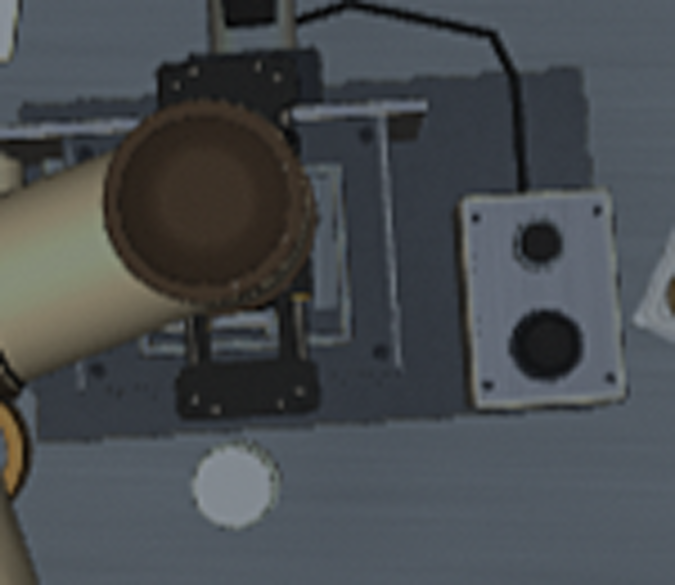

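The stop button is down: its head is lower in the side view, at (503,265). The fingertip is at (275,205) above the window. I'll level the tool, centre it and go down to just above the rim.

```bash
python3 -m inch '[{"jaw":255,"x":0,"y":0.11,"z":-0.5,"ax":0.03,"ay":0.1,"az":0},{"jaw":255,"x":0,"y":0,"z":-0.5,"ax":0,"ay":0,"az":0},{"jaw":255,"x":0,"y":0,"z":0,"ax":0,"ay":0,"az":0}]'; python3 - <<'E'
from station import *
import cv2
from h import *
s=sense();print(proj('side',s['tcp_pos']), (proj('side',s['tcp_pos'])-[190,110]+.5)*4.5-.5)
for n,(y,x) in {'side':(110,190)}.items():
    im=capture(n)[:,:,::-1]; cv2.imwrite(f'pics/{n}3.png',cv2.resize(im[y:y+130,x:x+150],None,fx=4.5,fy=4.5,interpolation=cv2.INTER_CUBIC))
E
```

```text
time_s: 4.92
tcp_pos: [0.5555, 0.0573, 0.2152]
ee_rot: [[0.089, -0.996, 0.002], [-0.996, -0.089, 0.0], [-0.0, -0.002, -1.0]]
wrist_force: [0.3, -0.4, 1.1]
gripper_width: 0.006
[249.98400609 174.69928459] [271.67802741 292.89678066]
```

View pics/side3.png

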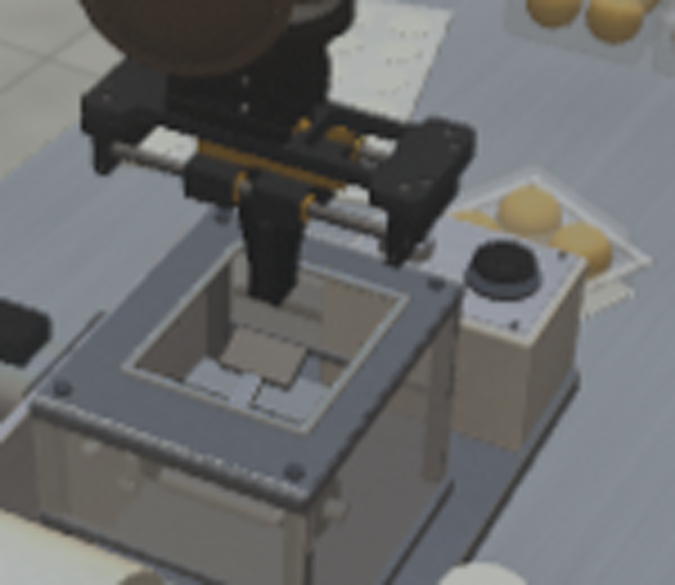

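```bash
python3 - <<'E'
from h import *
c=np.array([.5555,.0573,.2152])
for d in(.08,.09,.095):
  for z in(.04,.055,.07): print(d,z,(proj('side',c+np.array([-d*.996,-d*.089,z]))-[190,110]+.5)*4.5-.5)
E
python3 -m inch '[{"jaw":255,"x":0,"y":0.08,"z":-0.25,"ax":0,"ay":0,"az":0},{"jaw":255,"x":0,"y":0,"z":-0.2,"ax":0,"ay":0,"az":0},{"jaw":255,"x":0,"y":0,"z":0,"ax":0,"ay":0,"az":0}]'
```

```text
0.08 0.04 [411.68525261 275.97872918]
0.08 0.055 [413.32736303 252.33165495]
0.08 0.07 [415.00028454 228.24088821]
0.09 0.04 [429.6028517  281.58983232]
0.09 0.055 [431.41769695 257.91399691]
0.09 0.07 [433.26671221 233.79239162]
0.095 0.04 [438.607386   284.40970625]
0.095 0.055 [440.50947096 260.71954996]
0.095 0.07 [442.44743057 236.58258083]
time_s: 5.35
tcp_pos: [0.558, 0.0621, 0.191]
ee_rot: [[0.088, -0.996, 0.011], [-0.996, -0.088, 0.002], [-0.001, -0.011, -1.0]]
wrist_force: [0.7, 0.2, 0.5]
gripper_width: 0.009
```

```bash
python3 - <<'E'
from h import *
c=np.array([.5555,.0573,.2152])
for d in(.085,.095):
 for w in(.02,.037):
  for z in(.04,.055,.07): print(d,w,z,(proj('side',c+np.array([-d*.996-w*.089,-d*.089+w,z]))-[190,110]+.5)*4.5-.5)
from station import *
im=capture('side')[:,:,::-1]; cv2.imwrite('pics/side4.png',cv2.resize(im[130:230,200:320],None,fx=6,fy=6,interpolation=cv2.INTER_CUBIC))
E
```

```text
0.085 0.02 0.04 [404.29990722 300.05109981]
0.085 0.02 0.055 [405.89768555 276.26587432]
0.085 0.02 0.07 [407.52591076 252.02740341]
0.085 0.037 0.04 [390.06735751 318.59171297]
0.085 0.037 0.055 [391.54807117 294.70298927]
0.085 0.037 0.07 [393.05733697 270.35362685]
0.095 0.02 0.04 [422.46721191 305.83142312]
0.095 0.02 0.055 [424.24261364 282.0181121 ]
0.095 0.02 0.07 [426.05196593 257.74942511]
0.095 0.037 0.04 [408.39798591 324.50451637]
0.095 0.037 0.055 [410.05957805 300.58827957]
0.095 0.037 0.07 [411.75332414 276.2092328 ]
```

View pics/side4.png

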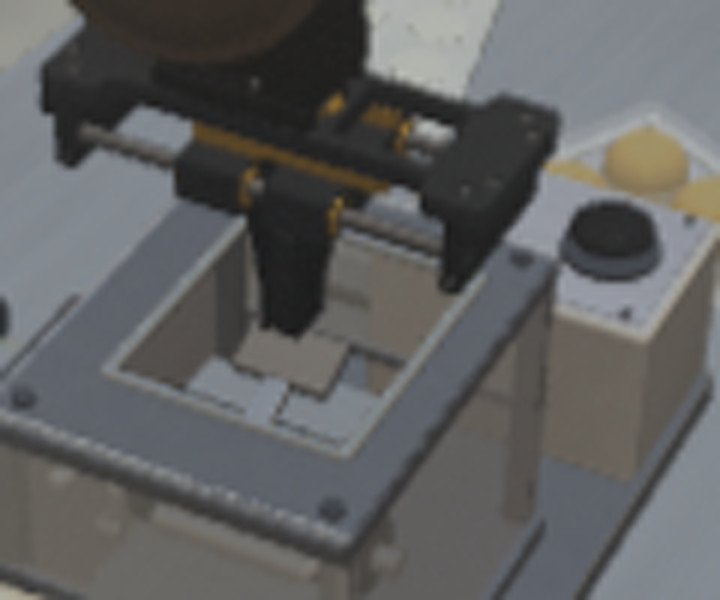

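The corner at the body's end matches the stated 70 mm, so it clears the hood. The tip at (293,330) is right over the paddle at (295,360). Pressing in small steps.

```bash
python3 -m inch '[{"jaw":255,"x":-0.02,"y":0,"z":-0.12,"ax":0.01,"ay":0.06,"az":0}]'; python3 -m inch '[{"jaw":255,"x":0,"y":0,"z":-0.1,"ax":0,"ay":0,"az":0}]'; python3 -m inch '[{"jaw":255,"x":0,"y":0,"z":-0.1,"ax":0,"ay":0,"az":0}]';  python3 -m inch '[{"jaw":255,"x":0,"y":0,"z":-0.1,"ax":0,"ay":0,"az":0}]'
```

```text
time_s: 5.52
tcp_pos: [0.5577, 0.0625, 0.1852]
ee_rot: [[0.089, -0.996, 0.003], [-0.996, -0.089, 0.005], [-0.004, -0.003, -1.0]]
wrist_force: [-0.4, -0.2, 0.1]
gripper_width: 0.004
time_s: 5.65
tcp_pos: [0.5578, 0.0617, 0.1801]
ee_rot: [[0.089, -0.996, 0.003], [-0.996, -0.089, 0.003], [-0.003, -0.003, -1.0]]
wrist_force: [-3.1, -4.3, 10.7]
gripper_width: 0.003
time_s: 5.78
tcp_pos: [0.5579, 0.0601, 0.1759]
ee_rot: [[0.09, -0.996, 0.003], [-0.996, -0.09, -0.001], [0.001, -0.003, -1.0]]
wrist_force: [-3.2, -5.7, 10.1]
gripper_width: 0.005
time_s: 5.9
tcp_pos: [0.5581, 0.0585, 0.1716]
ee_rot: [[0.091, -0.996, 0.004], [-0.996, -0.091, -0.004], [0.004, -0.003, -1.0]]
wrist_force: [-2.0, -3.9, 6.7]
gripper_width: 0.003
```

```bash
python3 -m inch '[{"jaw":255,"x":0,"y":0.01,"z":-0.12,"ax":0,"ay":0,"az":0}]'; python3 -m inch '[{"jaw":255,"x":0,"y":0.01,"z":-0.12,"ax":0,"ay":0,"az":0}]'; python3 -m inch '[{"jaw":255,"x":0,"y":0.01,"z":-0.12,"ax":0,"ay":0,"az":0}]';  python3 -m inch '[{"jaw":255,"x":0,"y":0.01,"z":-0.12,"ax":0,"ay":0,"az":0}]'
```

```text
time_s: 6.02
tcp_pos: [0.5584, 0.0576, 0.1659]
ee_rot: [[0.091, -0.996, 0.005], [-0.996, -0.091, -0.006], [0.007, -0.004, -1.0]]
wrist_force: [-0.9, -3.1, 5.1]
gripper_width: 0.001
time_s: 6.15
tcp_pos: [0.5588, 0.0573, 0.1595]
ee_rot: [[0.091, -0.996, 0.006], [-0.996, -0.091, -0.007], [0.008, -0.005, -1.0]]
wrist_force: [-0.2, -3.0, 3.0]
gripper_width: 0.006
time_s: 6.28
tcp_pos: [0.559, 0.0579, 0.152]
ee_rot: [[0.091, -0.996, 0.007], [-0.996, -0.091, -0.007], [0.007, -0.006, -1.0]]
wrist_force: [0.5, -0.7, 0.2]
gripper_width: 0.008
time_s: 6.4
tcp_pos: [0.5588, 0.0589, 0.1439]
ee_rot: [[0.091, -0.996, 0.006], [-0.996, -0.091, -0.006], [0.007, -0.006, -1.0]]
wrist_force: [-1.1, -0.5, 4.2]
gripper_width: 0.007
```

```bash
python3 -m inch '[{"jaw":255,"x":0,"y":0,"z":-0.05,"ax":0,"ay":0,"az":0}]'; python3 -m inch '[{"jaw":255,"x":0,"y":0,"z":0.5,"ax":0,"ay":0,"az":0},{"jaw":255,"x":0,"y":0,"z":0.8,"ax":0,"ay":0,"az":0},{"jaw":255,"x":0,"y":0,"z":0.9,"ax":0,"ay":0,"az":0},{"jaw":255,"x":0,"y":0,"z":0.9,"ax":0,"ay":0,"az":0}]'; python3 -m inch '[{"jaw":255,"x":-0.8,"y":-0.7,"z":0.2,"ax":0,"ay":0,"az":0},{"jaw":255,"x":-0.8,"y":-0.7,"z":0,"ax":0,"ay":0,"az":0},{"jaw":255,"x":-0.7,"y":-0.8,"z":0,"ax":0,"ay":0,"az":0},{"jaw":255,"x":-0.1,"y":-0.9,"z":0,"ax":0,"ay":0,"az":0},{"jaw":255,"x":0,"y":-0.9,"z":0,"ax":0,"ay":0,"az":0},{"jaw":255,"x":0,"y":-0.9,"z":0,"ax":0,"ay":0,"az":0},{"jaw":255,"x":0,"y":0,"z":0,"ax":0,"ay":0,"az":0},{"jaw":255,"x":0,"y":0,"z":0,"ax":0,"ay":0,"az":0}]'; python3 - <<'E'
from station import *
import cv2
for n,(y,x) in {'side':(145,190),'top':(150,180)}.items():
    im=capture(n)[:,:,::-1]; cv2.imwrite(f'pics/{n}5.png',cv2.resize(im[y:y+130,x:x+160],None,fx=4.5,fy=4.5,interpolation=cv2.INTER_CUBIC))
    cv2.imwrite(f'pics/{n}5f.png',im)
E
```

```text
time_s: 6.52
tcp_pos: [0.5592, 0.059, 0.1432]
ee_rot: [[0.093, -0.996, 0.007], [-0.996, -0.093, -0.008], [0.008, -0.006, -1.0]]
wrist_force: [-9.6, -0.3, 26.1]
gripper_width: 0.009
time_s: 7.02
tcp_pos: [0.5556, 0.0603, 0.3264]
ee_rot: [[0.094, -0.996, -0.007], [-0.996, -0.094, -0.009], [0.008, 0.008, -1.0]]
wrist_force: [0.6, 0.5, 0.5]
gripper_width: 0.005
time_s: 8.02
tcp_pos: [0.4125, -0.234, 0.3377]
ee_rot: [[0.1, -0.995, 0.003], [-0.995, -0.1, -0.001], [0.002, -0.003, -1.0]]
wrist_force: [-0.0, 0.6, 0.2]
gripper_width: 0.002
```

View pics/side5.png

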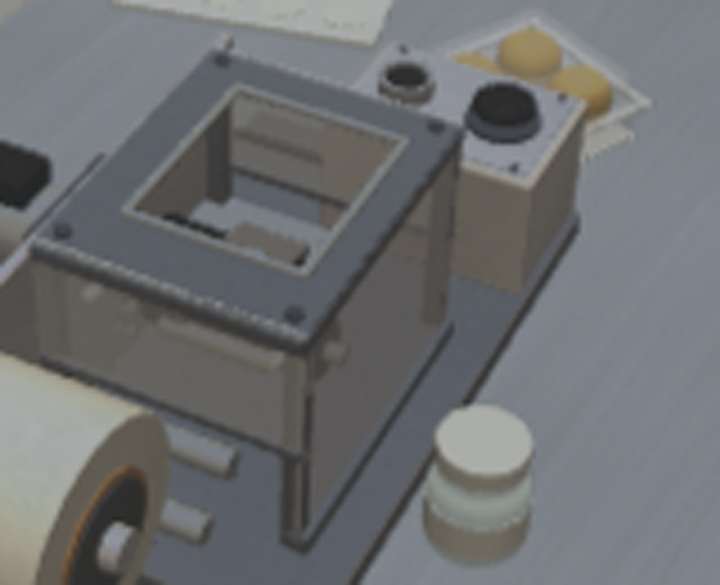

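View pics/top5.png

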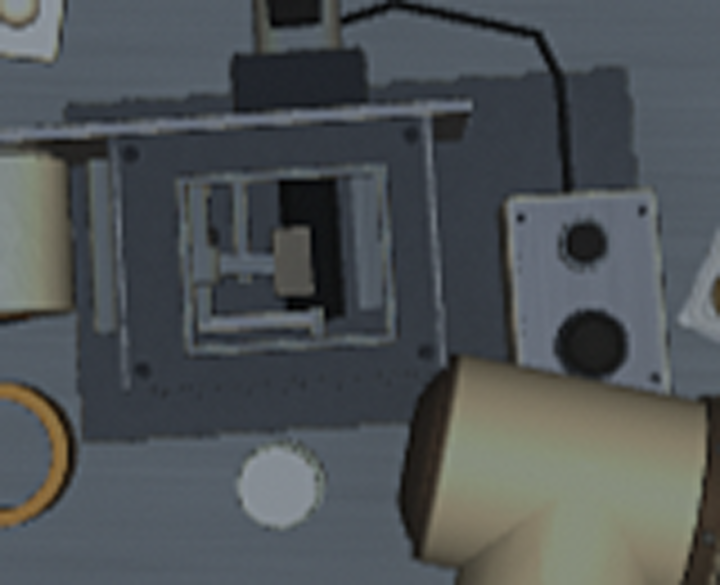

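View pics/top5f.png

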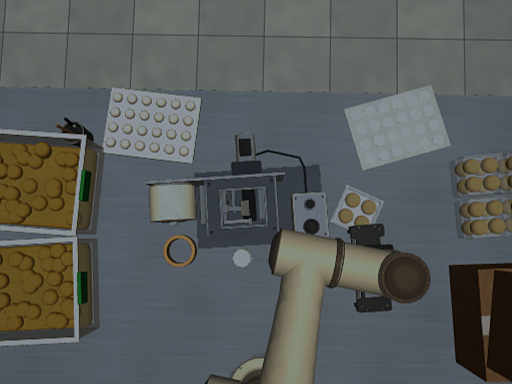

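In the side view the paddle now lies low at about (268,243), with the stop head down at (503,112). I'll run a height check and then hand in.

```bash
python3 - <<'E'
from h import *
print('paddle',tri(us((266,242),4.5,(190,145)),us((294,261),4.5,(180,150))))
print('stop',tri(us((503,104),4.5,(190,145)),us((590,342),4.5,(180,150))))
from station import *
s=sense();print(s['time_s'],s['wrist_force'],abs(s['joint_velocities']).max())
finish_job()
E
```

```text
paddle (array([0.55642631, 0.05976933, 0.14102826]), np.float64(0.09646877042730659), np.float64(0.08214556666901637))
stop (array([ 0.50805476, -0.13299107,  0.13715243]), np.float64(0.24295535342857238), np.float64(0.22758416450875307))
8.125 [ 0.79418168 -0.28166933  0.37000019] 0.7884123286619475
the job is handed in; nothing more can be done
```

I pressed the stop button fully in first, then pressed the release lever down through the window until it snapped over. I handed the job in at 8.1 s, with the hand closed and clear at 0.34 m height.

- **Stop button:** it bottomed with the fingertips at 0.1427 m, and the force rose to 19 N there. In the last pictures the head is still down. Two-view measurement gave its top as 0.137 m, about 6 mm lower than the 0.143 m expected. The same measurement also read 4 mm low before the press, at 0.146 m instead of 0.150 m.
- **Release lever:** the push peaked at about 11 N and fell to about zero near 0.152 m. The lever ended against its stop at about 0.143 m, with 26 N. After I withdrew, the paddle measured 0.141 m, against 0.142 m for fully down, so it stayed over.
- **Other things:** I saw no sign of contact with the guard, but I had only the pictures and the wrist force to judge by. The start button was not approached. The tape, jar and clamshell look unmoved in the last pictures.

The first move command was refused whole, because every row must list all its numbers. Nothing moved.

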